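# Bring the nutmeg dish round to the mortar

### The arm

A 7-joint arm with a two-finger parallel gripper is mounted at the origin on the work surface. World frame = base frame: x ahead of the robot, y to its left, z up, the work surface at z = 0. Lengths are in m, angles in rad, forces in N, time in s.
With the tool pointing down it reaches from about 0.425 to 0.875 m from the base axis. Payload 4.7 kg.
Tool frame: the origin (TCP) lies midway between the tips of the shut fingers; the grasp point (between the pads) lies r.pinch_z behind it (r.pinch_z is the distance from the TCP to the grasp point, in m); z points along the fingers, y is the direction in which the jaws open and shut (so a half turn about z gives the same grasp; the last joint's range is limited). The gripper opens to 85 mm and grips with 20 to 120 N. Pads are 22 mm wide; open, the fingers measure 114 mm over their backs; the gripper's body (76 mm by 85 mm) begins 54 mm behind the grasp point. The pads swing forward as they close: fully open they stand 13 mm farther back than shut.
Start: joints at [1.227, 0.321, -0.07, 1.45, 0.023, 1.371, -0.057], TCP at [0.228, -0.609, 0.231] pointing down, gripper open.
Joint ranges: [-2.86, 2.86], [-0.3, 2.09], [-1.38, 1.24], [0.06, 2.45], [-1.56, 4.7], [0.09, 2.05], [-2.69, 2.69]. Speed limits (rad/s): [2.57, 2.57, 3.14, 3.14, 3.14, 3.14, 3.14].

### API

Orientations are given as a unit quaternion [x, y, z, w].
In Python, from workcell import r gives the robot as it stands. The module is installed in compiled form; this text tells all that it offers.
- The arm moves only by the tool apply_moves, never from a script. Its argument "increments" is a list that holds one entry, the list of rows, each a list of 6 numbers: the shift along the tool's x, y, z in units of 0.12 m (1.0 is 0.12 m), then the turn, a rotation vector about the tool's x, y, z in units of 0.12 rad (1.0 is 0.12 rad). A call has 1 to 10 rows; each row shifts and turns the commanded pose from where the row before left it, along the tool's axes as they then stand; what a row does not reach is not made up. A row lasts 1/8 s, in which the tool goes at most 62.5 mm and 10.7 degrees, less where a joint would pass 70% of its speed; a pose out of reach is approached as far as the arm can. A call with a number of a shift or a turn outside -1 to 1 is refused whole. A call with a gripper value outside its range is refused whole. "gripper" is the closure, from -1 (fully open) to 1 (shut), set as the call begins (left out, the last holds). The fingers move at their own pace and stop on an object; "squeeze" is the grip in N (left out, the last holds). Time passes only in rows, so rows that do not move let the fingers close. It gives the time, the measured TCP pose, the force and the opening at its end, in the units of the state.
- r.read_state(): the state, without advancing time (a new reading comes with each control period).
- r.snapshot(name): name is "side" or "top" or "wrist"; returns (picture, depth): 400x640x3 uint8, blue, green, red; 400x640 float32, m along the optical axis (not along the pixel's ray), 0 where there is no reading.
- r.camera_model(name): a dict with "vfov" (degrees; the focal length in pixels is half the picture's height over the tangent of half this angle, whatever the lens; pixels are square), "cx", "cy" (the principal point, pixels), "world_to_cam" (4x4, takes a point from world to camera coordinates); the wrist camera has in their place "tool_from_camera" (4x4, takes a point from camera to tool coordinates, whose origin is the TCP and whose axes are the flange's). Camera axes: x right, y down, z forward; pixel columns grow to the right and rows downward; lengths in m; the calibration is good to about 2 mm. A picture is of the moment at which its call begins: read the wrist's pose just before it. camera_model takes no time and is no camera call.
- r.sign_off(): hands the job in, once; it reports no verdict.
Trained networks look in the newest picture that a camera, given by its name, has taken for a name from the list of things; names that differ only in an ending like _2 or _b are one class to them, and where a whole thing is asked for, a point or a joint stands for the part that bears it (a point fixed in the world has none). Each returns a list of dicts, best first, with "conf" (0 to 1); they miss things now and then, are a little off and sometimes report something else, mostly with a low value. They report only what shows in the picture. A call takes as long as a camera call. They do not tell look-alikes from the thing itself.
- r.spot_in(camera, target): "rect" ([left, top, width, height] in pixels, round what is visible of it).
The state is a dict: "t": time; "joints": joint angles; "qd": joint speeds; "tau": joint torques, N m; "ee_pos": TCP position; "eef_rot": TCP orientation; "force": force on the tool from outside, world axes, zero at the start; "moment": the same for the moment, N m; "width": finger opening in m.
Only numpy, scipy, OpenCV 4.12 (cv2) and the standard library are available. Lean on these libraries where they do the work, as an engineer would, in place of code of your own. Each camera call takes 0.05 s, during which the arm holds its last target.

### The job

Take the little brass dish by its arched handle, lift it off its tile and, above the tile, give it a quarter turn so that its pouring lip faces the side where the white mortar stands, keeping the dish level and the loose nutmeg resting in its middle. Then carry it across without turning it further until the tip of the lip is over the middle of the mortar's mouth, a few centimetres above the rim, and finish holding it there, still and level, touching neither the mortar nor anything else; leave the mortar, jar, vial and spoon where they stand.

Things in the scene. Friction and masses are not known exactly. Their poses are not given: they have to be found in the camera images.
- dish: Loose brass dish, 200-330 g, 104 mm across the rim, rim 20 mm high, on a flat 60 mm foot. Origin: centre of the underside, z up. Inside: shallow 20 degree cone round a small flat middle. A 22 mm wide pouring lip sticks out at +x. An arched handle spans it along y, over the middle. At the start it stands centred on the tile, its x along the tile's x.
- dish_handle (a point): Centre of the handle's straight flat-sided top bar, 80 mm above the dish's underside; axes as the dish. The bar runs along y: 70 mm long (y), 10 mm thick (x), 12 mm high; 6 mm posts go down to the rim at y = +-51 mm. Pinch it across x from above. The nutmeg's top is 47 mm below this point.
- dish_lip (a point): Tip of the pouring lip, in the dish frame 72 mm along +x and 21 mm above the underside; axes as the dish.
- dish_middle (a point): Centre of the dish's inner floor, 7 mm above its underside; axes as the dish.
- nutmeg_center (a point): Centre of the nutmeg, a loose dark brown ball 26 mm in diameter, about 12 g, resting in the middle of the dish. It rolls up the cone if the dish is jerked or tilted.
- trivet: White and blue square tile, 110 x 110 mm, 10 mm thick, fixed to the counter. Origin: centre of the underside, z up, x and y square to its sides. The dish's lip points along its +x at the start; the mortar stands off its +y or its -y side, the jar off the other.
- mortar: White ceramic mortar, an open round bowl 104 mm across the rim, 70 mm high, walls 8 mm, 700 g, loose, empty, standing on the counter 190 to 230 mm to one side of the trivet's centre, along the trivet's +y or -y and up to 35 mm off that line. Origin: centre of the underside, z up; its yaw means nothing.
- mortar_rim (a point): Centre of the mortar's mouth at rim height, 70 mm above the counter.
- jar: Bystander: closed amber glass jar with a cork top, 68 mm in diameter, 95 mm high, loose, upright on the side of the trivet opposite the mortar. Origin: centre of the underside.
- vial: Bystander: glass vial with a cork, 28 mm in diameter, 62 mm high, loose, upright beyond the trivet. Origin: centre of the underside.
- spoon: Bystander: small steel spoon 110 mm long, loose, lying on the counter just beyond the trivet, beside the vial. Origin: centre of the underside, x along its length.
Things that resemble listed ones, but are neither listed nor needed, are in the scene too. Several things look just like the trivet: the one meant starts farthest from the robot's base.

How it is judged:
On the way, in this order (a step that is already met when the one before it is completed fails the run):
1. the dish is lifted clear of the tile, still with its first heading (over 15 mm up, within 30 degrees) (z of dish in the frame of trivet above 0.025 m and angle between the x axis of dish and the x axis of trivet, either way round below 0.52 rad), for 0.05 s.
2. above the tile, the dish is a quarter turn (within 12 degrees) from its start, lip towards the mortar's side, nutmeg within 12 mm of its middle (z of dish in the frame of trivet above 0.025 m and horizontal distance between dish and trivet below 0.06 m and angle between the x axis of dish and the y axis of trivet, either way round below 0.21 rad and x of mortar in the frame of dish above 0.08 m and horizontal distance between nutmeg_center and dish_middle below 0.012 m), for 0.2 s.
At the end, for the whole second after the job is handed in: Gripper holds the dish, still, level within 0.1 rad, a quarter turn (within 12 deg) from its start; lip tip within 25 mm sideways of the centre of the mortar's mouth, 8-80 mm above the rim; nutmeg within 12 mm of the dish's middle; dish touches only gripper and nutmeg; mortar, jar, vial upright (horizontal distance between dish_lip and mortar_rim below 0.025 m and z of dish_lip in the frame of mortar_rim between 0.008 and 0.08 m and angle between the x axis of dish and the y axis of trivet, either way round below 0.21 rad and x of mortar in the frame of dish above 0.03 m and angle between each of dish, jar, vial's own z axis and vertical below 0.1 rad and horizontal distance between nutmeg_center and dish_middle below 0.012 m and z of nutmeg_center in the frame of dish below 0.03 m and linear speed of dish below 0.02 m/s and contact force between dish and the fingers above 1 N and contact force between dish and mortar below 0.1 N and contact force between dish and trivet below 0.1 N and contact force between dish and jar below 0.1 N and contact force between mortar and the arm below 0.1 N and angle between mortar's own z axis and vertical below 0.05 rad); the arm keeps its last pose, push and grip.
It fails at once if the nutmeg rolls more than 20 mm from the dish's middle (horizontal distance between nutmeg_center and dish_middle above 0.02 m).
It fails at once if the dish is tilted more than 12 degrees (angle between dish's own z axis and vertical above 0.21 rad).
It fails at once if the fingers press on the nutmeg (contact force between nutmeg and the fingers above 0.5 N).
It fails at once if the mortar is pushed more than 15 mm (distance of mortar from where it was at the start of the episode above 0.015 m).
It fails at once if the jar, vial or spoon is moved more than 20 mm (distance of any of jar, vial, spoon from where it was at the start of the episode above 0.02 m).
It also fails if it takes over 48 s, if anything falls off the work surface, if the arm or the gripper's body presses on something with over 40 N, if the wrist force passes 120 N, or if a joint passes its speed limit or range.

## Working session

There is one attempt and no reset: what is moved stays moved. The work goes in short steps, Python scripts to look and compute and a tool call to move; the robot and the scene stay as the last step left them, time stands still between calls to the robot, and variables do not carry over. Pictures are saved under pics/ and viewed, and the job is handed in when it is done.

Besides the shell and the picture viewer there is one more tool, called after "Call:" in YAML: its name, and indented under it one key for each argument. apply_moves: Moves the arm, as the interface text tells. Shifts and turns lie within -1 to 1; 1 stands for 0.12 m of shift or 0.12 rad of turn. Its arguments: {"type":"object","properties":{"increments":{"type":"array"},"gripper":{"type":"number"},"squeeze":{"type":"number"}},"required":["increments"]}

```bash
mkdir -p pics; ls
python3 - <<'E'
from workcell import r
import cv2,numpy as np
print(r.read_state(), r.pinch_z)
for n in ["side","top","wrist"]:
    p,d=r.snapshot(n); cv2.imwrite(f"pics/{n}0.png",p); np.save(f"pics/{n}0.npy",d)
    print(n,r.camera_model(n))
E
```

```text
pics
{'t': 0.0, 'joints': array([ 1.22710161,  0.32181332, -0.07008766,  1.45164575,  0.02256968,
        1.37079504, -0.05690077]), 'qd': array([ 0.00010679, -0.00078335,  0.00073694,  0.0015591 ,  0.00033718,
        0.00041794, -0.00210723]), 'tau': array([ 1.06464918e-04, -4.93580890e+01, -3.82190673e-01, -3.14332151e+01,
        1.30325279e-02,  1.14557522e-02, -2.54275363e-06]), 'ee_pos': array([ 0.22741846, -0.60835803,  0.23024448]), 'eef_rot': array([ 9.84037765e-01,  1.77957293e-01, -1.99395713e-04, -9.15954543e-04]), 'force': array([-0.71914801,  0.80018069, -0.26423807]), 'moment': array([-0.07352636, -0.01855495, -0.06404522]), 'width': 0.0855264365061928} 0.0187
side {'vfov': 46.59266504523519, 'cx': 306.4783917722847, 'cy': 200.82755359996438, 'world_to_cam': array([[-0.79916474, -0.60110804,  0.0021997 ,  0.37127244],
       [-0.37856867,  0.50045251, -0.77860969,  0.25620907],
       [ 0.4669277 , -0.62307015, -0.62750467,  0.87672214],
       [ 0.        ,  0.        ,  0.        ,  1.        ]])}
top {'vfov': 45.44720174066912, 'cx': 321.44561563276557, 'cy': 205.8761902351798, 'world_to_cam': array([[ 0.01763854, -0.99983775, -0.00365353, -0.01302134],
       [-0.99731181, -0.01733383, -0.07119477,  0.46944187],
       [ 0.07111989,  0.00489948, -0.99745574,  1.2412618 ],
       [ 0.        ,  0.        ,  0.        ,  1.        ]])}
wrist {'vfov': 69.83796796297935, 'cx': 315.3632672687011, 'cy': 196.67853326204772, 'tool_from_camera': array([[-7.98290745e-04, -9.53655000e-01, -3.00901152e-01,
         7.70776911e-02],
       [ 9.99999632e-01, -8.55512410e-04,  5.84020251e-05,
         3.90037919e-05],
       [-3.13120053e-04, -3.00900995e-01,  9.53655332e-01,
        -1.42835462e-01],
       [ 0.00000000e+00,  0.00000000e+00,  0.00000000e+00,
         1.00000000e+00]])}
```

View pics/top0.png

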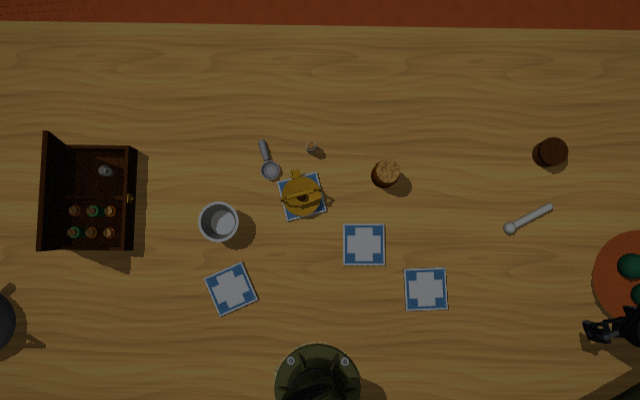

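View pics/side0.png

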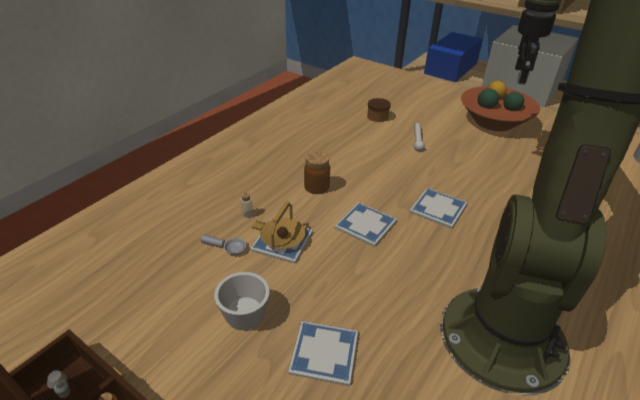

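View pics/wrist0.png

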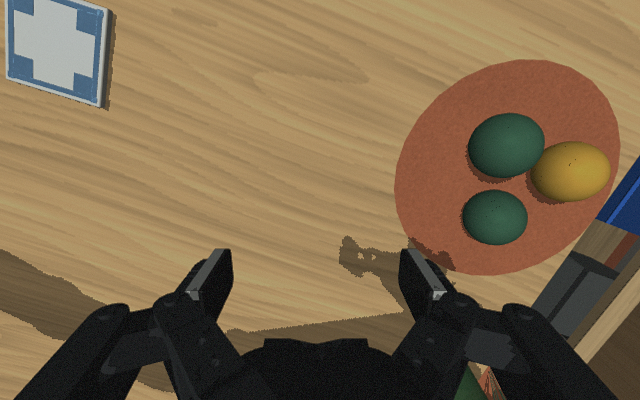

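Top picture: the tile under the dish is at (302,196) with the lip at (296,174). The mortar is at (218,222), the jar at (386,173), the vial at (312,149) and the spoon at (268,160). Look-alike tiles are at (231,289), (364,244) and (426,289). The (302,196) tile is farthest from the base (about (320,385)) and carries the dish. Now a close crop and measurements.

```bash
cat > h.py <<'E'
import numpy as np,cv2
from workcell import r
def cloud(name,d,T=None):
    m=r.camera_model(name); f=200/np.tan(np.radians(m["vfov"]/2))
    v,u=np.mgrid[0:400,0:640]
    P=np.stack([(u-m["cx"])/f*d,(v-m["cy"])/f*d,d],-1)
    if T is None: T=np.linalg.inv(m["world_to_cam"])
    return P@T[:3,:3].T+T[:3,3]
E
python3 - <<'E'
from h import *
p=cv2.imread("pics/top0.png");d=np.load("pics/top0.npy");W=cloud("top",d)
c=cv2.resize(p[130:260,180:420],None,fx=3.3,fy=3.3,interpolation=cv2.INTER_CUBIC);cv2.imwrite("pics/crop0.png",c)
s=cv2.imread("pics/side0.png");cv2.imwrite("pics/crop1.png",cv2.resize(s[180:340,190:350],None,fx=3.5,fy=3.5,interpolation=cv2.INTER_CUBIC))
def blob(u0,u1,v0,v1,z0,z1,nm):
    X=W[v0:v1,u0:u1].reshape(-1,3);X=X[(X[:,2]>z0)&(X[:,2]<z1)]
    q=X[:,:2].astype(np.float32)
    if len(q)<3: print(nm,len(q));return
    print(nm,len(q),X.mean(0).round(4),q.min(0),q.max(0),"circ",cv2.minEnclosingCircle(q),"rect",cv2.minAreaRect(q))
print("table z",np.median(W[250:280,270:330,2]))
blob(190,248,195,250,.06,.08,"mortar rim")
blob(365,405,155,195,.085,.11,"jar")
blob(275,330,165,225,.077,.10,"bar")
blob(275,330,165,225,.015,.04,"dish rim")
blob(270,335,165,225,.006,.013,"tile")
blob(300,325,135,162,.045,.08,"vial")
blob(255,285,135,183,.004,.03,"spoon")
Wp=cloud("side",np.load("pics/side0.npy"))
W=Wp
blob(265,300,195,250,.083,.11,"bar side")
blob(215,275,270,330,.066,.08,"mortar side")
blob(245,315,215,262,.006,.013,"tile side")
for t in ["dish","dish_handle","trivet","dish_lip","mortar_rim"]:
    print(t,r.spot_in("top",t)[:4])
E
```

```text
table z 0.0008758422044017333
mortar rim 457 [0.4239 0.2589 0.0694] [0.3727173  0.20353603] [0.4741142  0.30569583] circ ((0.42319878935813904, 0.25488197803497314), 0.05234396457672119) rect ((0.42373910546302795, 0.254841148853302), (0.10201886296272278, 0.10081370919942856), 24.9071102142334)
jar 455 [ 0.5549 -0.1673  0.0954] [ 0.52613723 -0.19665249] [ 0.5841558  -0.13866834] circ ((0.5553832054138184, -0.16825555264949799), 0.030006043612957) rect ((0.5553187727928162, -0.1679084748029709), (0.056214652955532074, 0.05909593403339386), 46.222984313964844)
bar 140 [0.4954 0.0481 0.0935] [0.48062304 0.00179291] [0.50979507 0.09427661] circ ((0.49412959814071655, 0.04787959158420563), 0.048125091940164566) rect ((0.4954834282398224, 0.048244658857584), (0.010411132127046585, 0.09602760523557663), 15.091750144958496)
dish rim 1147 [0.4997 0.0506 0.0265] [ 0.43907043 -0.0115797 ] [0.57626086 0.11945698] circ ((0.5208051800727844, 0.05235835164785385), 0.08375179767608643) rect ((0.5171538591384888, 0.05484497547149658), (0.1485063135623932, 0.10598663240671158), 17.207536697387695)
ti
[... 1358 characters left out ...]
104] [ 0.4287097  -0.01483671] [0.62158847 0.12110902] circ ((0.5240208506584167, 0.06087925657629967), 0.09960463643074036) rect ((0.5260539054870605, 0.060991160571575165), (0.1728431135416031, 0.11177466064691544), 15.994949340820312)
dish [{'rect': [282.9, 169.7, 35.9, 45.4], 'conf': 0.6}]
dish_handle [{'rect': [281.1, 168.1, 39.5, 48.1], 'conf': 0.69}]
trivet [{'rect': [204.2, 261.3, 50.3, 55.1], 'conf': 0.8}, {'rect': [340.7, 219.5, 42.5, 42.8], 'conf': 0.68}, {'rect': [274.0, 172.0, 52.1, 46.3], 'conf': 0.66}, {'rect': [402.2, 265.3, 46.6, 44.8], 'conf': 0.65}]
dish_lip [{'rect': [279.4, 168.1, 39.2, 46.6], 'conf': 0.59}]
mortar_rim [{'rect': [194.7, 202.1, 43.5, 36.3], 'conf': 0.61}]
```

View pics/crop0.png

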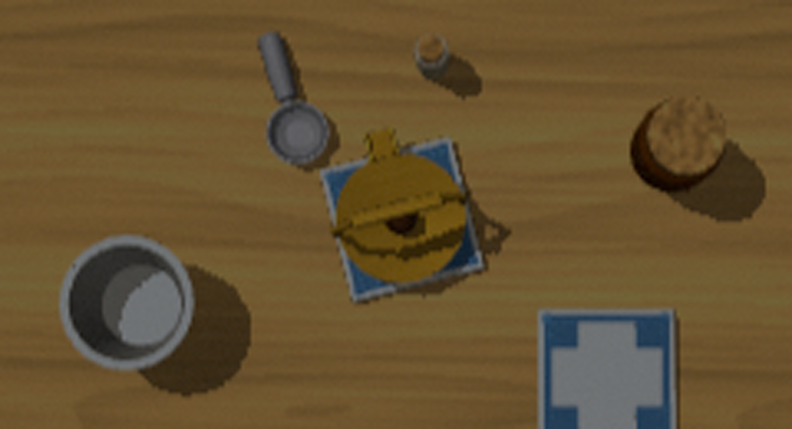

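View pics/crop1.png

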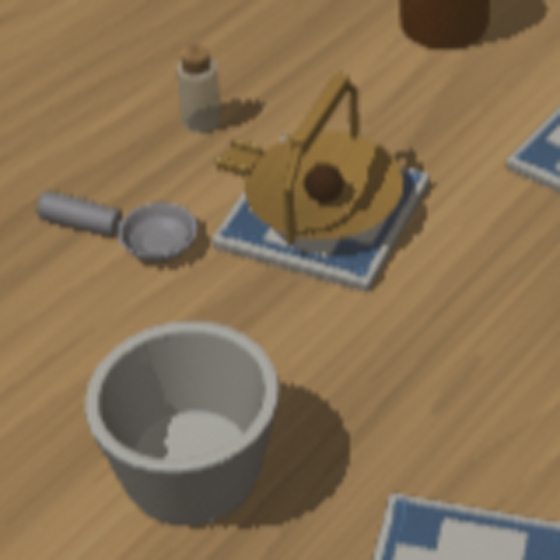

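The crop shows the dish on the blue-and-white tile, with its lip at crop (380,140). The handle bar runs from (335,233) to (468,197), the dark nutmeg sits in the middle, and the mortar is on the +y side. That makes it the right tile. I'm moving above it.

Call:
apply_moves:
  increments:
    - [[0.29,-0.31,0,0,0,0],[0.29,-0.31,0,0,0,0],[0.29,-0.31,0,0,0,0],[0.29,-0.31,0,0,0,0],[0.29,-0.31,0,0,0,0],[0.29,-0.31,0,0,0,0],[0.29,-0.31,0,0,0,0]]
  gripper: -1

```text
t: 1.27
ee_pos: [0.3651, -0.2781, 0.2316]
eef_rot: [0.984, 0.178, 0.0, 0.001]
force: [0.6, -0.8, -0.9]
width: 0.0853
```

Call:
apply_moves:
  increments:
    - [[0.29,-0.31,0,0,0,0],[0.29,-0.31,0,0,0,0],[0.29,-0.31,0,0,0,0],[0.29,-0.31,0,0,0,0],[0.29,-0.31,0,0,0,0],[0.28,-0.31,0,0,0,0],[0.27,-0.31,0,0,0,0]]

```text
t: 2.15
ee_pos: [0.4987, 0.0498, 0.2317]
eef_rot: [0.984, 0.178, 0.0, 0.0]
force: [1.0, -0.9, -0.7]
width: 0.085
```

Call:
apply_moves:
  increments:
    - [[0,0,0.05,0,0,-1],[0,0,0.05,0,0,-1],[0,0,0.05,0,0,-1],[0,0,0.05,0,0,-1],[0,0,0.05,0,0,-1],[0,0,0.05,0,0,-1]]

```text
t: 2.9
ee_pos: [0.4982, 0.0483, 0.1953]
eef_rot: [0.857, 0.515, 0.0, 0.0]
force: [0.4, -0.2, -0.2]
width: 0.0853
```

Call:
apply_moves:
  increments:
    - [[0,0,0.05,0,0,-1],[0,0,0.05,0,0,-1],[0,0,0.05,0,0,-1],[0,0,0.05,0,0,-1],[0,0,0,0,0,-1],[0,0,0,0,0,-1],[0,0,0,0,0,-0.4],[0,0,0,0,0,0],[0,0,0,0,0,0]]

```text
t: 4.03
ee_pos: [0.4982, 0.0483, 0.1714]
eef_rot: [0.604, 0.797, -0.0, 0.0]
force: [0.0, 0.7, 0.5]
width: 0.0855
```

```bash
cat >> h.py <<'E'
from scipy.spatial.transform import Rotation as Ro
def tool():
    s=r.read_state();T=np.eye(4);T[:3,:3]=Ro.from_quat(s["eef_rot"]).as_matrix();T[:3,3]=s["ee_pos"];return s,T
def wristcloud():
    s,T=tool();p,d=r.snapshot("wrist")
    return s,T,p,d,cloud("wrist",d,T@np.array(r.camera_model("wrist")["tool_from_camera"]))
E
python3 - <<'E'
from h import *
s,T,p,d,W=wristcloud();cv2.imwrite("pics/w1.png",p);np.save("pics/w1.npy",W)
print(s["t"],s["ee_pos"],Ro.from_matrix(T[:3,:3]).as_euler("ZYX",degrees=True),s["joints"],"tooly yaw",np.degrees(np.arctan2(T[1,1],T[0,1])))
m=(W[...,2]>.089)&(W[...,2]<.102)&(d>0)&(np.hypot(W[...,0]-.495,W[...,1]-.05)<.08)
v,u=np.nonzero(m);print(len(v),u.min(),u.max(),v.min(),v.max())
q=W[m][:,:2].astype(np.float32);print(cv2.minAreaRect(q),q.mean(0),W[m][:,2].mean())
E
```

```text
4.025 [0.49822419 0.04826969 0.17138833] [1.05709755e+02 1.84194476e-02 1.79992553e+02] [ 0.64582381  0.09803115 -0.82889038  1.87007054  0.07763966  1.20601435
  0.06578347] tooly yaw 15.709757855282811
1055 306 318 154 240
((0.49418705701828003, 0.052697837352752686), (0.009795823134481907, 0.0717633068561554), 15.791278839111328) [0.49400836 0.05403929] 0.09579506828267557
```

View pics/w1.png

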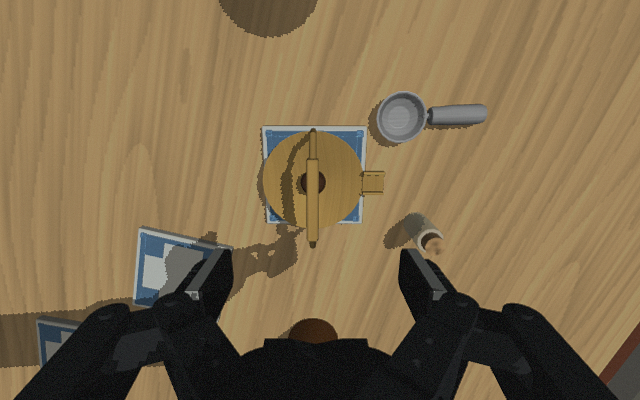

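The bar is at pixel u≈312, v 154–240, aligned with the jaws to within 0.1°. Its centre is at (0.494, 0.053), and the nutmeg is visible in the middle. I'm descending to the bar.

Call:
apply_moves:
  increments:
    - [[0.044,-0.022,0.1,0,0,0],[0,0,0.2,0,0,0],[0,0,0.2,0,0,0],[0,0,0.15,0,0,0],[0,0,0.1,0,0,0],[0,0,0.08,0,0,0],[0,0,0,0,0,0],[0,0,0,0,0,0]]

```text
t: 5.08
ee_pos: [0.4948, 0.0528, 0.0722]
eef_rot: [0.603, 0.797, 0.0, 0.0]
force: [1.2, 0.0, 0.6]
width: 0.0852
```

Run:
```python
from h import *
s,T,p,d,W=wristcloud();cv2.imwrite("pics/w2.png",p)
print(s["t"],s["ee_pos"],s["force"])
p,d=r.snapshot("side");cv2.imwrite("pics/s2.png",cv2.resize(p[120:340,150:400],None,fx=3,fy=2.7))
```

```text
5.075 [0.49475735 0.05279447 0.07222333] [1.22593084 0.04962584 0.60304001]
```

View pics/w2.png

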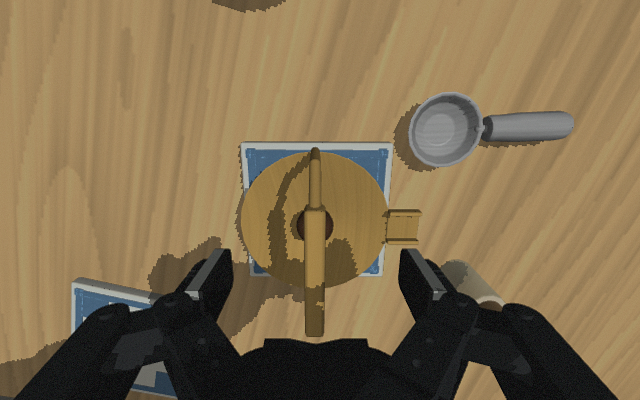

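View pics/s2.png

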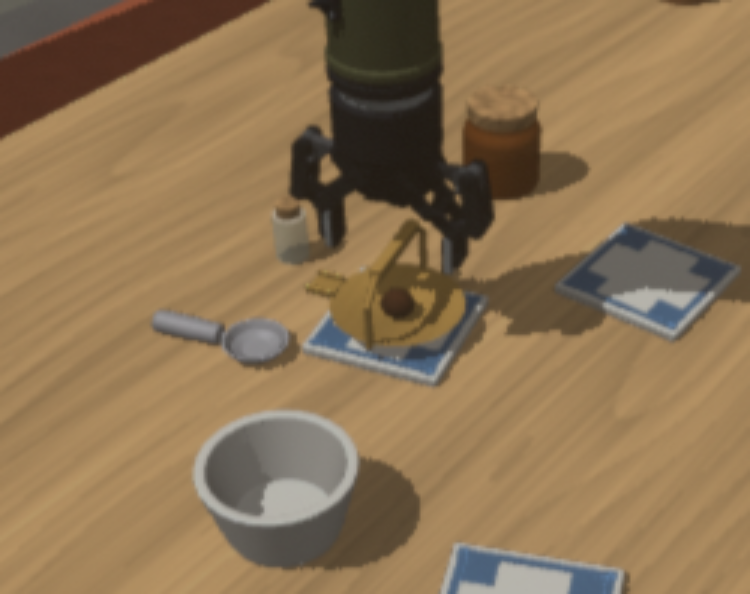

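The bar (u≈315) is centred between the pads (231 and 400). The side view shows the fingertip midpoint (392,252) on the bar's centre. Closing the jaws.

Call:
apply_moves:
  increments:
    - [[0,0,0,0,0,0],[0,0,0,0,0,0],[0,0,0,0,0,0],[0,0,0,0,0,0],[0,0,0,0,0,0],[0,0,0,0,0,0]]
  gripper: 0.5
  squeeze: 30

```text
t: 5.92
ee_pos: [0.4942, 0.0527, 0.0717]
eef_rot: [0.604, 0.797, -0.0, -0.0]
force: [0.0, -0.2, -0.3]
width: 0.0216
```

Call:
apply_moves:
  increments:
    - [[0,0,0,0,0,0],[0,0,0,0,0,0],[0,0,0,0,0,0],[0,0,0,0,0,0],[0,0,0,0,0,0],[0,0,0,0,0,0],[0,0,0,0,0,0],[0,0,0,0,0,0]]
  gripper: 1
  squeeze: 50

```text
t: 6.92
ee_pos: [0.4944, 0.0528, 0.0718]
eef_rot: [0.603, 0.797, 0.0, 0.0]
force: [-0.4, 0.6, 1.6]
width: 0.009
```

Run:
```python
from h import *
s,T,p,d,W=wristcloud();cv2.imwrite("pics/w3.png",p)
print(s["t"],s["ee_pos"],s["force"],s["width"])
```

```text
6.925 [0.49437936 0.05275303 0.07180877] [-0.39302307  0.64247513  1.593816  ] 0.009005705860697521
```

View pics/w3.png

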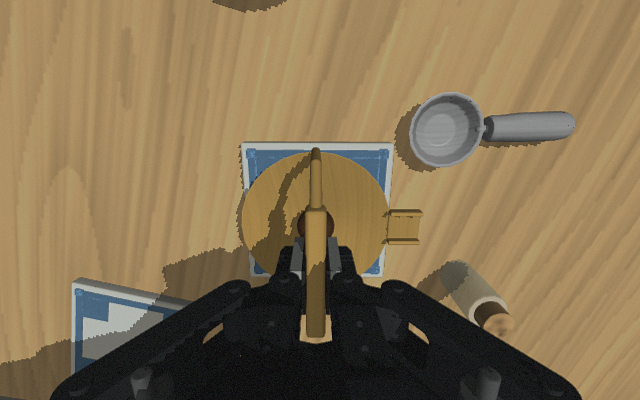

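The pads hold the bar at (316,255), at a width of 9 mm, with the nutmeg still central and the dish in place on the tile. I'm lifting gently.

Call:
apply_moves:
  increments:
    - [[0,0,-0.02,0,0,0],[0,0,-0.04,0,0,0],[0,0,-0.06,0,0,0],[0,0,-0.08,0,0,0],[0,0,-0.08,0,0,0],[0,0,-0.06,0,0,0],[0,0,-0.04,0,0,0],[0,0,-0.02,0,0,0],[0,0,0,0,0,0],[0,0,0,0,0,0]]

```text
t: 8.22
ee_pos: [0.494, 0.0527, 0.1194]
eef_rot: [0.603, 0.797, -0.0, -0.0]
force: [0.6, -0.7, -3.2]
width: 0.0088
```

Run:
```python
from h import *
s,T,p,d,W=wristcloud();cv2.imwrite("pics/w4.png",p)
print(s["t"],s["ee_pos"],s["force"],s["moment"],s["width"],s["joints"])
p,d=r.snapshot("side");cv2.imwrite("pics/s4.png",cv2.resize(p[120:340,150:400],None,fx=3,fy=2.7))
```

```text
8.225 [0.49398845 0.05265973 0.11940422] [ 0.64529966 -0.74991568 -3.23664229] [0.00835198 0.02149236 0.01104124] 0.008833500556331678 [ 0.62302263  0.15457569 -0.83173266  1.93692208  0.12767391  1.10395827
  0.01456302]
```

View pics/w4.png

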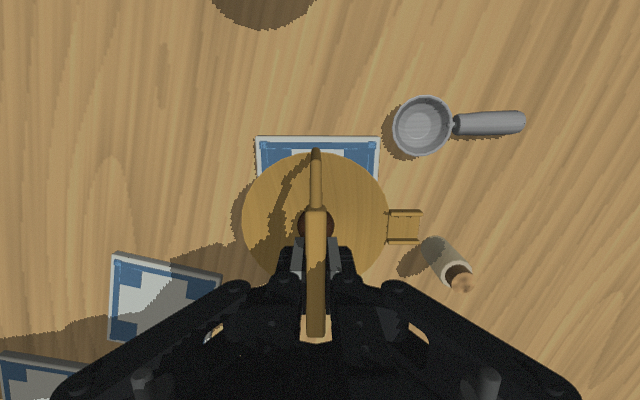

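View pics/s4.png

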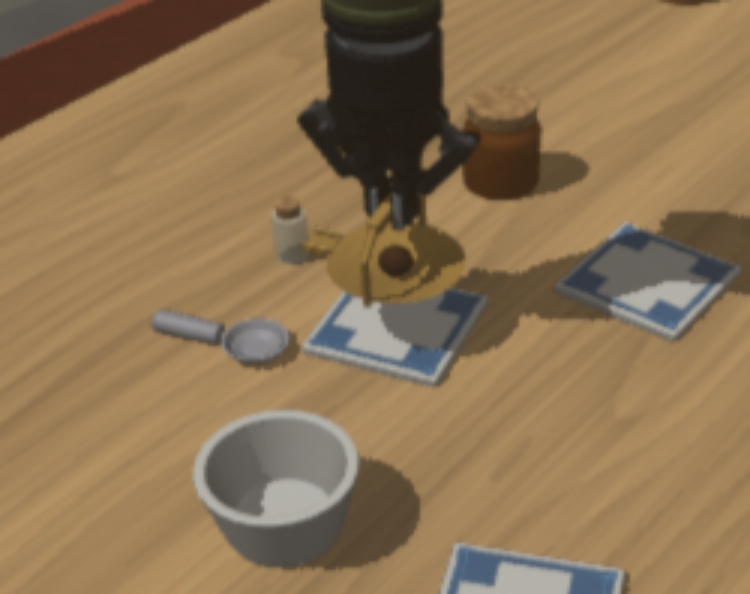

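The dish is lifted and the tile is clear below it. The wrist view of the dish is unchanged, so nothing slipped, and the nutmeg is central. Next is the quarter turn towards +y, the mortar's side.

Call:
apply_moves:
  increments:
    - [[0,0,0,0,0,-0.2],[0,0,0,0,0,-0.4],[0,0,0,0,0,-0.6],[0,0,0,0,0,-0.8],[0,0,0,0,0,-0.8],[0,0,0,0,0,-0.8],[0,0,0,0,0,-0.8],[0,0,0,0,0,-0.8],[0,0,0,0,0,-0.8],[0,0,0,0,0,-0.8]]

```text
t: 9.57
ee_pos: [0.4942, 0.0527, 0.1196]
eef_rot: [0.236, 0.972, -0.0, -0.0]
force: [-0.2, -0.3, -3.4]
width: 0.0088
```

Call:
apply_moves:
  increments:
    - [[0,0,0,0,0,-0.8],[0,0,0,0,0,-0.8],[0,0,0,0,0,-0.8],[0,0,0,0,0,-0.8],[0,0,0,0,0,-0.8],[0,0,0,0,0,-0.8],[0,0,0,0,0,-0.6],[0,0,0,0,0,-0.5],[0,0,0,0,0,-0.3],[0,0,0,0,0,-0.1]]

```text
t: 10.82
ee_pos: [0.4942, 0.0526, 0.1197]
eef_rot: [-0.138, 0.99, -0.0, -0.0]
force: [0.9, -0.6, -3.0]
width: 0.009
```

Call:
apply_moves:
  increments:
    - [[0,0,0,0,0,0],[0,0,0,0,0,0],[0,0,0,0,0,0],[0,0,0,0,0,0]]

```text
t: 11.32
ee_pos: [0.4942, 0.0527, 0.1197]
eef_rot: [-0.138, 0.99, -0.0, 0.0]
force: [0.1, -0.3, -2.1]
width: 0.009
```

Run:
```python
from h import *
s,T,p,d,W=wristcloud();cv2.imwrite("pics/w5.png",p)
print(s["t"],s["ee_pos"],s["force"],s["width"],s["joints"],"tooly yaw",np.degrees(np.arctan2(T[1,1],T[0,1])))
p,d=r.snapshot("side");cv2.imwrite("pics/s5.png",cv2.resize(p[120:340,150:400],None,fx=3,fy=2.7))
W=cloud("side",d);m=(d>0)&(W[...,2]>.06)&(W[...,2]<.077)&(np.hypot(W[...,0]-.423,W[...,1]-.256)<.065)
# mortar centre: least-squares circle on rim
def circ(q):
    A=np.c_[2*q,np.ones(len(q))];x=np.linalg.lstsq(A,(q**2).sum(1),rcond=None)[0];return x[:2],np.sqrt(x[2]+x[:2]@x[:2])
print("side rim",cv2.minEnclosingCircle(W[m&(W[...,2]>.066)][:,:2].astype(np.float32)))
```

```text
11.325 [0.4942359  0.05270157 0.11969397] [ 0.14015172 -0.3206504  -2.14255978] 0.009024682408125897 [ 0.78896608  0.19590945 -1.02106518  1.93265268  0.18628012  1.11255805
  1.54039925] tooly yaw 105.82708311140244
side rim ((0.42326119542121887, 0.25729289650917053), 0.05291669815778732)
```

View pics/w5.png

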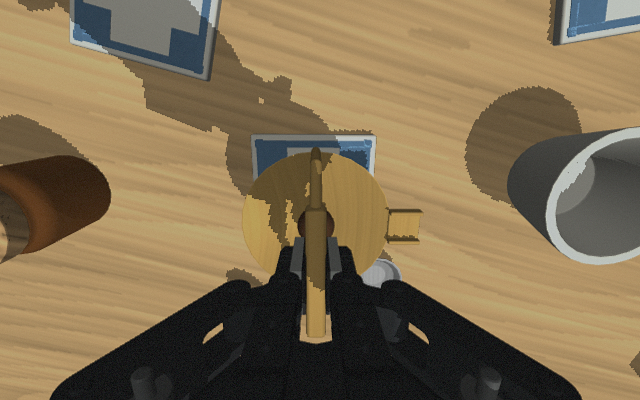

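View pics/s5.png

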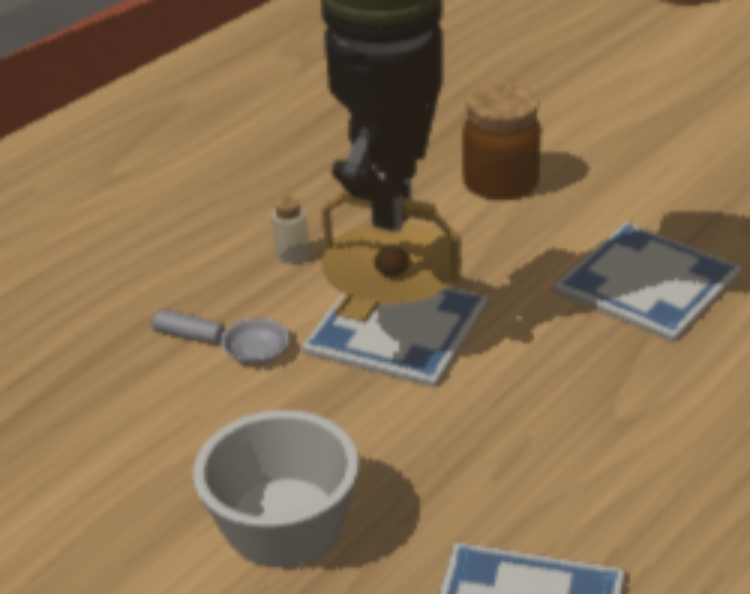

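The wrist view shows the lip (405,225) pointing at the mortar (600,190), with the nutmeg central. In the side view the lip (355,305) is towards the mortar and the dish is level above the tile. I'm raising 43 mm, then carrying.

Call:
apply_moves:
  increments:
    - [[0,0,-0.02,0,0,0],[0,0,-0.04,0,0,0],[0,0,-0.06,0,0,0],[0,0,-0.07,0,0,0],[0,0,-0.07,0,0,0],[0,0,-0.05,0,0,0],[0,0,-0.03,0,0,0],[0,0,-0.02,0,0,0],[0,0,0,0,0,0]]

```text
t: 12.55
ee_pos: [0.4942, 0.0527, 0.1629]
eef_rot: [-0.138, 0.99, -0.0, -0.0]
force: [-0.2, -0.9, -2.2]
width: 0.0092
```

Call:
apply_moves:
  increments:
    - [[0.001,0.01,0,0,0,0],[0.002,0.02,0,0,0,0],[0.003,0.03,0,0,0,0],[0.004,0.04,0,0,0,0],[0.005,0.05,0,0,0,0],[0.005,0.05,0,0,0,0],[0.005,0.06,0,0,0,0],[0.005,0.06,0,0,0,0],[0.005,0.06,0,0,0,0],[0.005,0.06,0,0,0,0]]

```text
t: 13.8
ee_pos: [0.475, 0.1027, 0.1629]
eef_rot: [-0.138, 0.99, -0.0, -0.0]
force: [1.0, -1.3, -1.8]
width: 0.0091
```

Run:
```python
from h import *
s,T=tool()
print(s["t"],s["ee_pos"],s["force"],s["width"],s["joints"],s["qd"],"tooly yaw",np.degrees(np.arctan2(T[1,1],T[0,1])))
```

```text
13.8 [0.4749998  0.10267182 0.16288381] [ 0.95380467 -1.25543937 -1.82818482] 0.00907367014896464 [ 0.77610461  0.0993794  -1.0784551   1.90720781  0.09450232  1.18887251
  1.51148664] [-0.05901171 -0.0250379  -0.04605226  0.01727342 -0.02207372 -0.00462697
 -0.09787061] tooly yaw 105.83041211305755
```

Call:
apply_moves:
  increments:
    - [[0.005,0.06,0,0,0,0],[0.005,0.06,0,0,0,0],[0.005,0.06,0,0,0,0],[0.005,0.06,0,0,0,0],[0.005,0.06,0,0,0,0],[0.005,0.06,0,0,0,0],[0.005,0.06,0,0,0,0],[0.005,0.06,0,0,0,0],[0.005,0.06,0,0,0,0],[0.005,0.05,0,0,0,0]]

```text
t: 15.05
ee_pos: [0.4499, 0.1692, 0.1629]
eef_rot: [-0.138, 0.99, -0.0, 0.0]
force: [-0.5, -0.2, -2.9]
width: 0.0089
```

Call:
apply_moves:
  increments:
    - [[0.005,0.05,0,0,0,0],[0.005,0.04,0,0,0,0],[0.003,0.03,0,0,0,0],[0.002,0.02,0,0,0,0],[0.001,0.01,0,0,0,0],[0,0,0,0,0,0],[0,0,0,0,0,0]]

```text
t: 15.92
ee_pos: [0.4434, 0.1853, 0.1629]
eef_rot: [-0.138, 0.99, -0.0, -0.0]
force: [-0.2, -0.9, -2.9]
width: 0.0088
```

Run:
```python
from h import *
s,T,p,d,W=wristcloud();cv2.imwrite("pics/w6.png",p)
print(s["t"],s["ee_pos"],s["force"],s["width"],s["joints"],"tooly yaw",np.degrees(np.arctan2(T[1,1],T[0,1])))
print("expected lip",s["ee_pos"]+.072*T[:3,1])
m=(d>0)&(W[...,2]>.066)&(W[...,2]<.075)&(W[...,1]>.2);q=W[m][:,:2].astype(np.float32);print("rim wrist",len(q),cv2.minEnclosingCircle(q) if len(q) else 0)
p,d=r.snapshot("side");cv2.imwrite("pics/s6.png",cv2.resize(p[120:340,150:400],None,fx=3,fy=2.7))
W=cloud("side",d);m=(d>0)&(W[...,2]>.066)&(W[...,2]<.075)&(np.hypot(W[...,0]-.423,W[...,1]-.256)<.06)
print("rim side",cv2.minEnclosingCircle(W[m][:,:2].astype(np.float32)))
m=(d>0)&(W[...,2]>.105)&(W[...,2]<.13)&(np.hypot(W[...,0]-.43,W[...,1]-.22)<.1)
X=W[m];a=(X[:,:2]-s["ee_pos"][:2])@T[:2,1];t=X[a>a.max()-.004];print("lip side",a.max(),t.mean(0))
p,d=r.snapshot("top");cv2.imwrite("pics/t6.png",cv2.resize(p[130:260,160:400],None,fx=3.3,fy=3.3))
```

```text
15.925 [0.44341441 0.18529003 0.1628532 ] [-0.20020663 -0.94856128 -2.91607131] 0.008754781579566143 [ 0.66777799  0.0909729  -1.14884232  1.91775773  0.08962631  1.18798731
  1.33369634] tooly yaw 105.8123480894542
expected lip [0.4237953  0.2545655  0.16284124]
rim wrist 2279 ((0.4231569468975067, 0.25620776414871216), 0.05201355367898941)
rim side ((0.4232439696788788, 0.25667470693588257), 0.05293990671634674)
lip side 0.07305056405638499 [0.42606253 0.2543336  0.12308086]
```

View pics/w6.png

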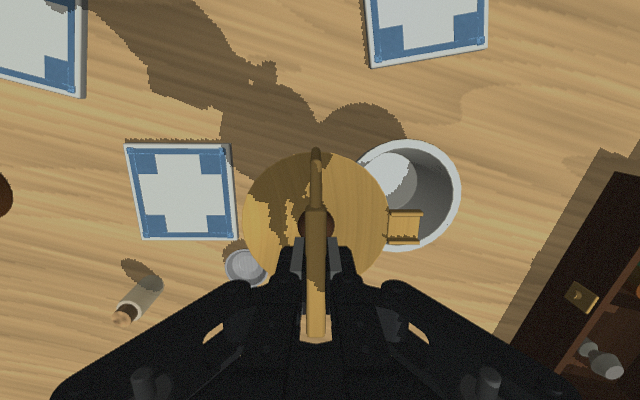

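View pics/s6.png

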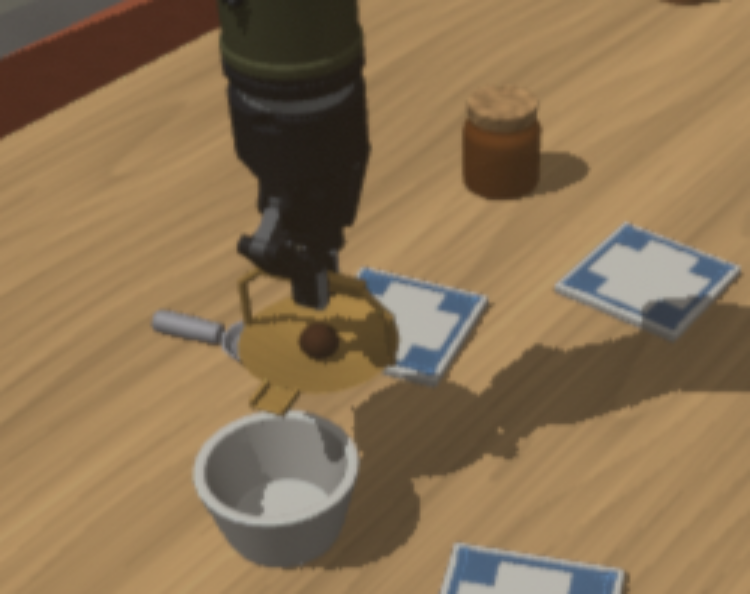

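View pics/t6.png

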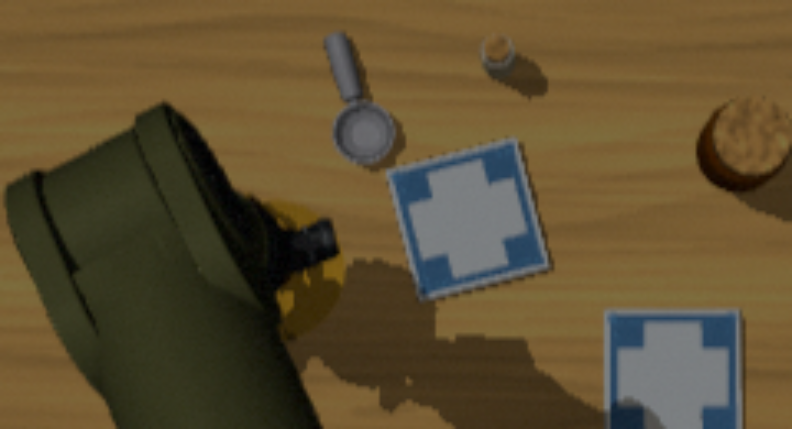

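In the wrist view the lip (405,227) is over the mortar's mouth, whose centre is at about (412,195) and farther below. The depth data puts the lip within 2–4 mm of the mouth's centre and about 52 mm above the rim. I'm letting it settle, then handing in.

Call:
apply_moves:
  increments:
    - [[0,0,0,0,0,0],[0,0,0,0,0,0],[0,0,0,0,0,0],[0,0,0,0,0,0]]

```text
t: 16.58
ee_pos: [0.4434, 0.1854, 0.1629]
eef_rot: [-0.138, 0.99, -0.0, -0.0]
force: [0.3, -0.6, -3.1]
width: 0.0092
```

Run:
```python
from h import *
s,T=tool();print(s["t"],s["ee_pos"],s["force"],s["width"],abs(s["qd"]).max())
p,d=r.snapshot("side");W=cloud("side",d)
R=(W[...,:2]-s["ee_pos"][:2]);rr=np.hypot(R[...,0],R[...,1])
m=(d>0)&(rr>.046)&(rr<.053)&(W[...,2]>.105)&(W[...,2]<.135)
X=W[m];c=np.linalg.lstsq(np.c_[X[:,:2]-X[:,:2].mean(0),np.ones(len(X))],X[:,2],rcond=None)[0];print("rim tilt rad ~",np.hypot(*c[:2]),c[2],len(X))
print(r.sign_off())
```

```text
16.575 [0.44336891 0.18544895 0.16288021] [ 0.34691289 -0.57747194 -3.10371544] 0.009197873544701455 0.0011188970863842528
rim tilt rad ~ 0.03228116365116483 0.12153539568342185 257
the job is handed in; nothing more can be done
None
```

I gripped the dish by its handle bar and lifted it about 48 mm straight off its tile. Above the tile I turned it 90° so the lip faced the mortar. I then raised it another 43 mm, carried it across without further turning, and handed the job in at about 16.6 s with the dish held over the mortar.

What the last checks showed:
- **Lip position:** the tip was about 2–4 mm sideways of the mouth's centre and about 52 mm above the rim. The side camera and the arm's own pose put the tip about 2 mm apart.
- **Steadiness:** the arm was still. The outside force was about 3 N, roughly the dish's weight, so nothing suggested contact with the mortar.
- **Level:** a rough side-camera fit gave a tilt of about 0.03 rad, against a limit of 0.1.
- **Nutmeg:** it looked central in the wrist and side pictures; I did not measure its offset in numbers.
- **Bystanders:** the mortar measured where it stood at the start. The jar, vial and spoon looked unmoved in the pictures.

No check failed. The sign-off gave no verdict.

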